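# Set the resonator posts in their filter housings

## Task

Pick out the four round aluminium posts and stand one in each open blue housing, matched by size: the slimmest post in the smallest housing, and so on up to the thickest post in the largest housing. Each must stand upright on the housing floor over the screw hole in the middle; set them down gently rather than dropping them. Leave the finned heat sink and the square block where they lie.

Things in the scene. Friction and masses are not known exactly. Their poses are not given: they have to be found in the camera images.
- post_slim: the slimmest of four round resonator posts: upright plain aluminium cylinder 20 mm in diameter, 50 mm tall in all, on a round foot 28 mm in diameter and 4 mm thick (part of the 50 mm), dark bore in the top; loose, 45 g give or take 30 percent. Origin: centre of its underside, z up along its axis.
- post_small: the second-slimmest of four round resonator posts: upright plain aluminium cylinder 30 mm in diameter, 50 mm tall in all, on a round foot 38 mm in diameter and 4 mm thick (part of the 50 mm), dark bore in the top; loose, 80 g give or take 30 percent. Origin: centre of its underside, z up along its axis.
- post_medium: the second-thickest of four round resonator posts: upright plain aluminium cylinder 40 mm in diameter, 50 mm tall in all, on a round foot 48 mm in diameter and 4 mm thick (part of the 50 mm), dark bore in the top; loose, 120 g give or take 30 percent. Origin: centre of its underside, z up along its axis.
- post_large: the thickest of four round resonator posts: upright plain aluminium cylinder 50 mm in diameter, 50 mm tall in all, on a round foot 58 mm in diameter and 4 mm thick (part of the 50 mm), dark bore in the top; loose, 170 g give or take 30 percent. Origin: centre of its underside, z up along its axis.
- housing_slim: the smallest of four fixed blue square open-topped housings: 64 x 64 mm outside, 20 mm high, walls and floor 4 mm thick, a 9 mm boss in each inner corner, 19 mm high, a small dark screw hole (flat) in mid floor, two steel sockets standing out 14 mm from its +x face. Origin: centre of its underside, 4 mm below the inner floor at the screw hole; x, y along its sides.
- housing_small: the second-smallest of four fixed blue square open-topped housings: 80 x 80 mm outside, 20 mm high, walls and floor 4 mm thick, a 9 mm boss in each inner corner, 19 mm high, a small dark screw hole (flat) in mid floor, two steel sockets standing out 14 mm from its +x face. Origin: centre of its underside, 4 mm below the inner floor at the screw hole; x, y along its sides.
- housing_medium: the second-largest of four fixed blue square open-topped housings: 96 x 96 mm outside, 20 mm high, walls and floor 4 mm thick, a 9 mm boss in each inner corner, 19 mm high, a small dark screw hole (flat) in mid floor, two steel sockets standing out 14 mm from its +x face. Origin: centre of its underside, 4 mm below the inner floor at the screw hole; x, y along its sides.
- housing_large: the largest of four fixed blue square open-topped housings: 112 x 112 mm outside, 20 mm high, walls and floor 4 mm thick, a 9 mm boss in each inner corner, 19 mm high, a small dark screw hole (flat) in mid floor, two steel sockets standing out 14 mm from its +x face. Origin: centre of its underside, 4 mm below the inner floor at the screw hole; x, y along its sides.
- heat_sink: loose aluminium heat sink, 40 x 40 mm, 26 mm high, six upright fins; not a post, to be left alone. Origin: centre of its underside.
- square_block: loose plain square aluminium block, 36 x 36 mm, 30 mm high; not a post, to be left alone. Origin: centre of its underside.

How it is judged (in metres and radians):
At the end, for the whole second after the job is handed in: Each post stands in the housing of its own size rank: axis within 12 mm of the housing's centre, underside 1 to 8 mm above the housing's underside, tilt under 0.1 rad, at rest (under 0.02 m/s); heat sink and square block within 30 mm of their starts (horizontal distance between post_slim and housing_slim below 0.012 m and z of post_slim in the frame of housing_slim between 0.001 and 0.008 m and angle between each of post_slim, post_small, post_medium, post_large's own z axis and vertical below 0.1 rad and linear speed of each of post_slim, post_small, post_medium, post_large below 0.02 m/s and horizontal distance between post_small and housing_small below 0.012 m and z of post_small in the frame of housing_small between 0.001 and 0.008 m and horizontal distance between post_medium and housing_medium below 0.012 m and z of post_medium in the frame of housing_medium between 0.001 and 0.008 m and horizontal distance between post_large and housing_large below 0.012 m and z of post_large in the frame of housing_large between 0.001 and 0.008 m and distance of each of heat_sink, square_block from where it was at the start of the episode below 0.03 m); the robot touches nothing.
It fails at once if a post is dropped or thrown (falls freely from more than about 25 mm) ((linear speed of post_slim above 0.7 m/s and contact force between the fingers and post_slim below 0.05 N) or (linear speed of post_small above 0.7 m/s and contact force between the fingers and post_small below 0.05 N) or (linear speed of post_medium above 0.7 m/s and contact force between the fingers and post_medium below 0.05 N) or (linear speed of post_large above 0.7 m/s and contact force between the fingers and post_large below 0.05 N)).
It fails at once if the heat sink is moved from its place by more than 30 mm (distance of heat_sink from where it was at the start of the episode above 0.03 m).
It fails at once if the square block is moved from its place by more than 30 mm (distance of square_block from where it was at the start of the episode above 0.03 m).
It also fails if it takes over 83 s, if anything falls off the work surface, if the arm or the gripper's body presses on something with over 40 N, if the wrist force passes 120 N, or if a joint passes its speed limit or range.

## Robot

A 6-joint arm with a two-finger parallel gripper is mounted at the origin on the work surface. World frame = base frame: x ahead of the robot, y to its left, z up, the work surface at z = 0. Lengths are in m, angles in degrees, forces in N, time in s.
With the tool pointing down it reaches from about 0.4 to 0.825 m from the base axis. Payload 7 kg.
Tool frame: the origin (TCP) lies between the finger pads; the fingertips stand 8 mm ahead of it and the grasp point (between the pads) lies 11 mm behind it; z points along the fingers, y is the line along which they close (so a half turn about z gives the same grasp; the last joint's range is limited). The gripper opens to 88 mm and grips with 3 to 60 N. Pads are 19 mm wide; open, the fingers measure 130 mm over their backs; the gripper's body (78 mm by 193 mm) begins 47 mm behind the grasp point.
Start: joints at [-57.748, 20.546, 0.682, 0, -70.136, -16.507], TCP at [0.183, -0.65, 0.235] pointing down, gripper open.
Joint ranges: [-176.03, 176.03], [-82.01, 121.73], [-58.28, 71.71], [-173.87, 95.51], [-174.79, -0.11], [-173.66, 173.66]. Speed limits (degrees/s): [136.94, 136.94, 172.46, 180, 180, 180].

## Interface

Orientations are given as a 3x3 rotation matrix whose columns are the frame's x, y, z axes.
In Python, from rig import robot, cams, solver gives the robot as it stands (robot), with the cameras (cams) and the kinematics (solver). Calls block until the motion is done:
- robot.goto(position, orientation): joint-space move of the TCP to a pose.
- robot.servo_line(position, ori=None, speed=0.15): straight line of the TCP; ori=None keeps the orientation; speed is the mean speed in m/s.
- robot.movej(angles): joint-space move.
- robot.move_gripper(opening): opening from 0.0 (shut) to 1.0 (fully open); the grip force is fixed at half the most; returns when the fingers have stopped.
- robot.dwell(seconds).
- solver.ik(position, orientation): joint angles nearest the present ones, or None.
- robot.get_state(): the state.
- cams.grab_frame(name): name is "scene" or "top"; returns the picture (480x640x3 uint8, red, green, blue); there is no depth.
- cams.camera_info(name): a dict with "vfov" (degrees; the focal length in pixels is half the picture's height over the tangent of half this angle, whatever the lens; pixels are square), "cx", "cy" (the principal point, pixels), "k1" (the pictures are not rectified: a ray, as slopes to the right and down, at radius r is drawn at 1 + k1 r^2 times it, then the intrinsics apply), "view" (4x4, takes a point from world to camera coordinates). Camera axes: x right, y down, z forward; pixel columns grow to the right and rows downward; lengths in m; the calibration is good to about 2 mm. A picture is of the moment at which its call begins. camera_info takes no time and is no camera call.
A pose or a line that the arm cannot do raises robot.Unreachable and nothing moves.
- robot.job_done(): hands the job in; it is judged then, once.
The state is a dict: "t": time; "qpos": joint angles; "qvel": joint speeds; "effort": joint torques, N m; "position": TCP position; "tcp_rot": TCP orientation; "force": force on the tool from outside, world axes, zero at the start; "ft_torque": the same for the moment, N m; "grip_width": opening from 0.0 (shut) to 1.0 (fully open); "finger_force": force on a finger pad.
Only numpy, scipy, OpenCV 4.12 (cv2) and the standard library are available. Lean on these libraries where they do the work, as an engineer would, in place of code of your own. Each camera call takes 0.05 s, during which the arm holds its last target. There are 200 camera calls.

## Working session

There is one attempt and no reset: what is moved stays moved. The work goes in short steps, each a Python script; the robot and the scene stay as the last script left them, time stands still between calls to the robot, and variables do not carry over. Pictures are saved under pics/ and viewed, at most 14 in all, crops included, and the job is handed in when it is done.

```bash
ls; mkdir -p pics
python3 - <<'E'
from rig import robot, cams, solver
import cv2
for n in("top","scene"):
    cv2.imwrite(f"pics/{n}0.png",cams.grab_frame(n)[:,:,::-1])
    c=cams.camera_info(n);print(n,c)
s=robot.get_state();print(s["t"],s["position"],s["tcp_rot"],s["grip_width"])
E
```

```text
pics
rig.py
top {'vfov': 57.16337169427397, 'cx': 323.31683860909266, 'cy': 244.41288983190603, 'k1': -0.05929770161662909, 'view': array([[-1.92211132e-06, -9.99982563e-01,  5.90542797e-03,
         1.51937043e-02],
       [-9.97153655e-01, -4.43330301e-04, -7.53949101e-02,
         5.62108023e-01],
       [ 7.53962135e-02, -5.88876400e-03, -9.97136266e-01,
         9.35015494e-01],
       [ 0.00000000e+00,  0.00000000e+00,  0.00000000e+00,
         1.00000000e+00]])}
scene {'vfov': 44.93600819283228, 'cx': 313.5472536953328, 'cy': 235.41672837539994, 'k1': -0.021197945551912692, 'view': array([[ 0.61387822,  0.78938573,  0.00486924, -0.34815668],
       [ 0.5588787 , -0.43024802, -0.70890143, -0.28001576],
       [-0.55750169,  0.43790047, -0.70529075,  1.35789435],
       [ 0.        ,  0.        ,  0.        ,  1.        ]])}
0.1 [ 0.18302689 -0.64926923  0.2337175 ] [[-9.62510991e-01 -2.71242136e-01 -5.43033387e-04]
 [-2.71242642e-01  9.62509984e-01  1.39966219e-03]
 [ 1.43027695e-04  1.49448405e-03 -9.99998873e-01]] 0.9997018819389044
```

View pics/top0.png

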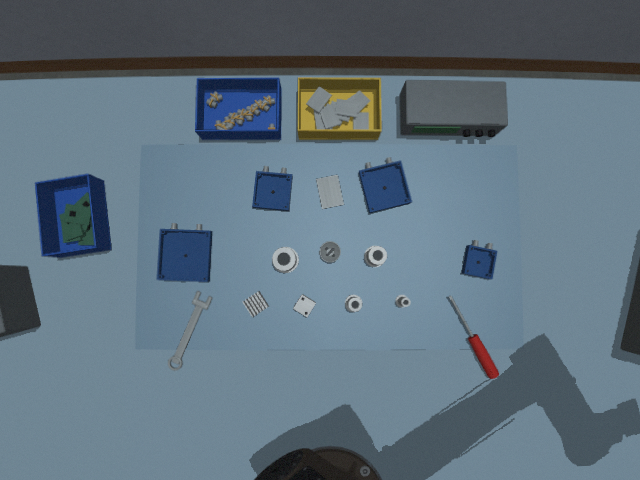

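View pics/scene0.png

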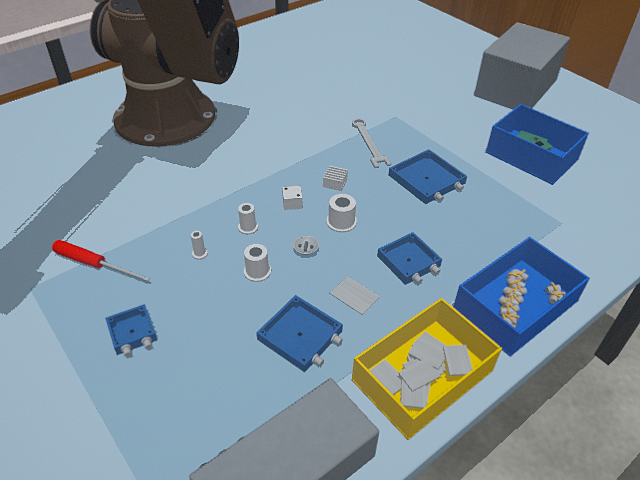

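Run:
```python
import cv2,numpy as np
im=cv2.imread("pics/top0.png")
def crop(x,y,w,k):
    c=cv2.resize(im[y-w:y+w,x-w:x+w],None,fx=k,fy=k,interpolation=cv2.INTER_CUBIC)
    return cv2.convertScaleAbs(c,alpha=1.6)
P=[(285,260),(376,257),(354,304),(403,301)]
H=[(185,255),(385,187),(272,190),(479,262)]
A=np.hstack([crop(x,y,16,6) for x,y in P]); B=np.hstack([crop(x,y,32,3) for x,y in H])
o=np.vstack([A,B])
cv2.imwrite("pics/crop1.png",o)
# local dark-centroid
g=cv2.cvtColor(im,cv2.COLOR_BGR2GRAY).astype(float)
for n,L,w in(("post",P,8),("hole",H,6)):
    for x,y in L:
        p=g[y-w:y+w+1,x-w:x+w+1]; yy,xx=np.mgrid[y-w:y+w+1,x-w:x+w+1]
        print(n,x,y,p.min(),p.max(),np.median(p))
```

```text
post 285 260 62.0 190.0 139.0
post 376 257 65.0 193.0 143.0
post 354 304 64.0 190.0 140.0
post 403 301 64.0 181.0 138.0
hole 185 255 37.0 70.0 63.0
hole 385 187 40.0 73.0 67.0
hole 272 190 37.0 71.0 66.0
hole 479 262 39.0 70.0 65.0
```

View pics/crop1.png

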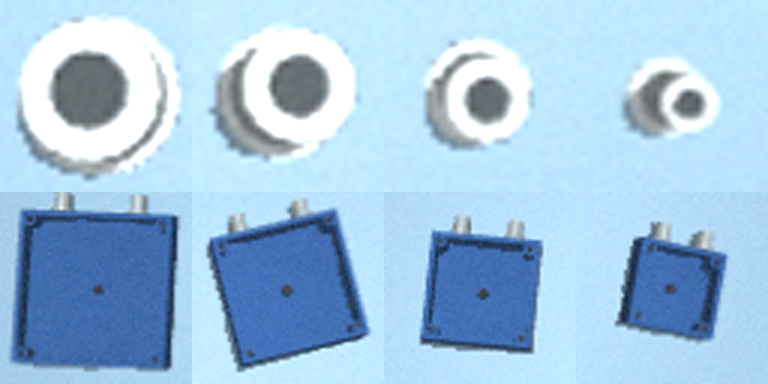

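```bash
cat > h.py <<'E'
from rig import robot, cams, solver
import cv2, numpy as np
R=np.array([[-1,0,0],[0,1,0],[0,0,-1.]])
def pix(cam,u,v,z):
    c=cams.camera_info(cam); f=240/np.tan(np.radians(c["vfov"]/2))
    K=np.array([[f,0,c["cx"]],[0,f,c["cy"]],[0,0,1]])
    s=cv2.undistortPoints(np.array([[[u,v]]],float),K,np.array([c["k1"],0,0,0]))[0,0]
    V=np.array(c["view"]); d=V[:3,:3].T@[*s,1]; o=-V[:3,:3].T@V[:3,3]
    return (o+d*(z-o[2])/d[2])[:2]
D=dict(slim=.02,small=.03,medium=.04,large=.05)
POST={k:pix("top",*p,.05) for k,p in dict(slim=(405.3,301.6),small=(354.9,304.1),medium=(377.6,254.9),large=(283.2,258.4)).items()}
HOUS={k:pix("top",*p,.004) for k,p in dict(slim=(478,261.7),small=(272.7,191.7),medium=(384.3,187.7),large=(185.3,255.3)).items()}
def st(m):
    s=robot.get_state(); print(m,round(s["t"],2),s["position"].round(4),"F",np.round(s["force"],1),"w",round(s["grip_width"]*88,1),"ff",np.round(s["finger_force"],1),flush=True)
    return s
def cycle(k,zc=.15,zg=.030):
    p,h=POST[k],HOUS[k]
    robot.move_gripper(min(1,(D[k]+.036)/.088))
    robot.goto([*p,zc],R); robot.servo_line([*p,zg])
    st("pre"); robot.move_gripper(0); s=st("grip")
    if abs(s["grip_width"]*.088-D[k])>.006: print("bad grip"); return
    robot.servo_line([*p,zc]); robot.goto([*h,zc],R); st("above")
    robot.servo_line([*h,zg+.015]); robot.servo_line([*h,zg+.0045],speed=.03); st("down")
    robot.move_gripper(min(1,(D[k]+.02)/.088)); st("rel")
    robot.servo_line([*h,zc])
E
python3 - <<'E'
from h import *
for n,S in(("P",POST),("H",HOUS)):
    for k,p in S.items():
        print(n,k,p.round(4),round(np.hypot(*p),3),[None if (q:=solver.ik([*p,z],R)) is None else np.round(q).tolist() for z in(.03,.15)])
# check scene-cam heads
print(robot.get_state()["qpos"])
cycle("slim")
robot.goto([.45,-.45,.2],R)
cv2.imwrite("pics/s1.png",cams.grab_frame("scene")[:,:,::-1])
cv2.imwrite("pics/t1.png",cams.grab_frame("top")[:,:,::-1]); st("end")
E
```

```text
P slim [ 0.44   -0.1561] 0.467 [[5.0, 15.0, -40.0, 0.0, -35.0, -95.0], [5.0, 5.0, -32.0, 0.0, -53.0, -95.0]]
P small [ 0.435  -0.0504] 0.438 [[19.0, 13.0, -43.0, -0.0, -34.0, -109.0], [19.0, 2.0, -35.0, 0.0, -53.0, -109.0]]
P medium [ 0.5378 -0.0988] 0.547 [[10.0, 21.0, -29.0, 0.0, -39.0, -100.0], [10.0, 13.0, -22.0, 0.0, -55.0, -100.0]]
P large [0.5304 0.0997] 0.54 [[31.0, 21.0, -30.0, -0.0, -39.0, -121.0], [31.0, 12.0, -23.0, 0.0, -55.0, -121.0]]
H slim [ 0.525  -0.3289] 0.619 [[-14.0, 27.0, -20.0, 0.0, -43.0, -76.0], [-14.0, 19.0, -13.0, 0.0, -58.0, -76.0]]
H small [0.6813 0.1282] 0.693 [[27.0, 32.0, -10.0, 0.0, -48.0, -117.0], [27.0, 26.0, -3.0, 0.0, -61.0, -117.0]]
H medium [ 0.6908 -0.1213] 0.701 [[6.0, 33.0, -8.0, 0.0, -49.0, -96.0], [6.0, 26.0, -2.0, 0.0, -62.0, -96.0]]
H large [0.5391 0.3209] 0.627 [[49.0, 27.0, -19.0, -0.0, -44.0, -139.0], [49.0, 20.0, -12.0, 0.0, -58.0, -139.0]]
[-5.77477867e+01  2.05873991e+01  6.39185142e-01 -1.75254786e-02
 -7.01362119e+01 -1.65080276e+01]
pre 3.83 [ 0.4404 -0.1563  0.0305] F [0.1 0.1 0.4] w 56.2 ff 0.0
grip 4.51 [ 0.44   -0.1561  0.0301] F [-0.3 -0.   1.9] w 19.4 ff 30.0
above 6.25 [ 0.5243 -0.3292  0.1484] F [-0.2  0.4  0.1] w 19.7 ff 30.0
down 7.6 [ 0.5249 -0.3289  0.0344] F [-0.5  0.8  0. ] w 19.4 ff 30.0
rel 8.21 [ 0.525  -0.3289  0.0345] F [ 0.2 -0.2  0.2] w 39.9 ff 0.0
end 9.88 [ 0.4499 -0.4495  0.1989] F [ 0.9  0.2 -0.4] w 40.0 ff 0.0
```

View pics/t1.png

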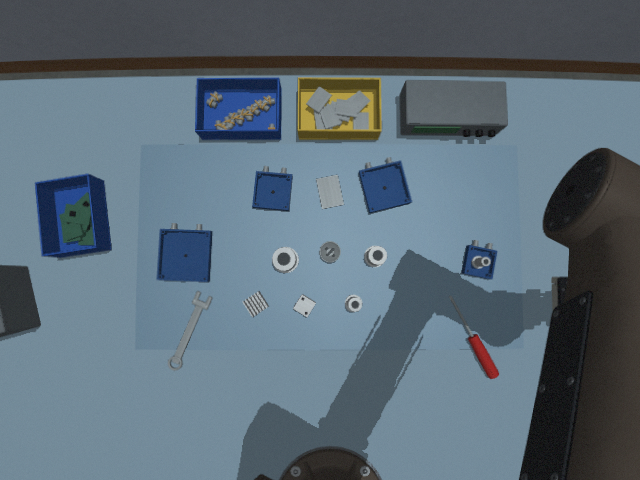

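View pics/s1.png

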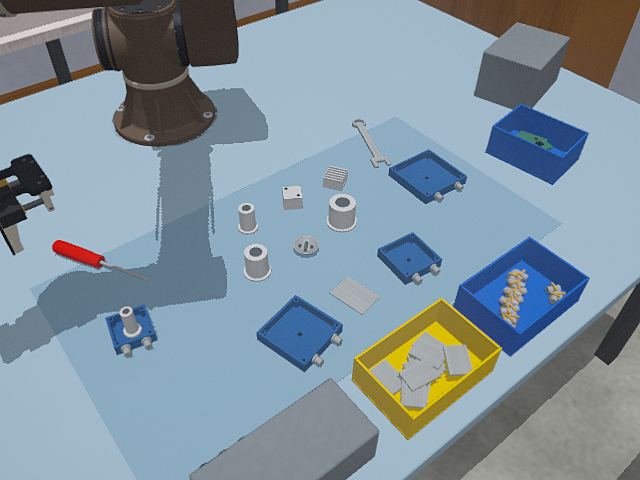

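The slim post stands upright in the smallest housing, with its bore at about (486, 262) in the top view. Nothing else has moved, so I'll do the other three.

Run:
```python
from h import *
for k in("medium","small","large"):
    print(k); cycle(k)
robot.goto([.45,-.45,.2],R)
s=cams.grab_frame("scene")[:,:,::-1]; t=cams.grab_frame("top")[:,:,::-1]
cv2.imwrite("pics/s2.png",s); cv2.imwrite("pics/t2.png",t); st("end")
A=[cv2.resize(t[y-32:y+32,x-32:x+32],None,fx=4,fy=4,interpolation=cv2.INTER_CUBIC) for x,y in((185,255),(385,187),(272,190),(479,262))]
cv2.imwrite("pics/c2.png",np.vstack([np.hstack(A[:2]),np.hstack(A[2:])]))
# expected bore pixel if centred
for k,h in HOUS.items():
    g=[(u,v) for u in np.arange(160,500,1) for v in (0,)]
    from scipy.optimize import fsolve
    print(k,fsolve(lambda q:pix("top",*q,.054)-h,(300,240)).round(1))
```

```text
medium
pre 12.99 [ 0.5385 -0.099   0.0307] F [-0.4 -0.4  0.1] w 76.0 ff 0.0
grip 13.67 [ 0.5379 -0.0987  0.0302] F [-0.2  0.6  2.8] w 39.8 ff 30.0
above 15.28 [ 0.6901 -0.1214  0.1477] F [-0.6  0.4 -1.2] w 39.2 ff 30.0
down 16.63 [ 0.6906 -0.1213  0.0344] F [-0.4  0.8 -0.5] w 39.6 ff 30.0
rel 17.24 [ 0.6908 -0.1213  0.0345] F [-0.1  0.7 -0.2] w 59.8 ff 0.0
small
pre 20.53 [ 0.4356 -0.0504  0.0303] F [-1.1  0.1  0.2] w 66.2 ff 0.0
grip 21.22 [ 0.4351 -0.0504  0.0302] F [-0.9 -0.8  2.7] w 29.6 ff 30.0
above 23.33 [0.6805 0.1275 0.1498] F [-1.3 -0.2 -0.4] w 29.3 ff 30.0
down 24.68 [0.6812 0.1282 0.0343] F [ 0.6  1.3 -0.8] w 29.0 ff 30.0
rel 25.29 [0.6814 0.1282 0.0346] F [-0.4  0.9  0. ] w 50.0 ff 0.0
large
pre 28.62 [0.5311 0.1    0.0304] F [ 0.2 -0.1  0.9] w 86.1 ff 0.0
grip 29.29 [0.5305 0.0997 0.0302] F [-0.3  0.   3. ] w 49.8 ff 30.0
above 31.13 [0.5386 0.3209 0.149 ] F [-1.2 -0.6 -1.6] w 49.8 ff 30.0
down 32.48 [0.539  0.3208 0.0344] F [-0.3  0.1 -1.3] w 49.8 ff 30.0
rel 33.08 [0.5391 0.3209 0.0346] F [ 0.8 -0.1  0.3] w 70.2 ff 0.0
end 36.84 [ 0.4505 -0.4494  0.1999] F [-0.4  0.3  0.1] w 70.1 ff 0.0
slim [486.4 260.8]
small [270.1 187.1]
medium [387.7 182.9]
large [178.1 254.1]
```

View pics/c2.png

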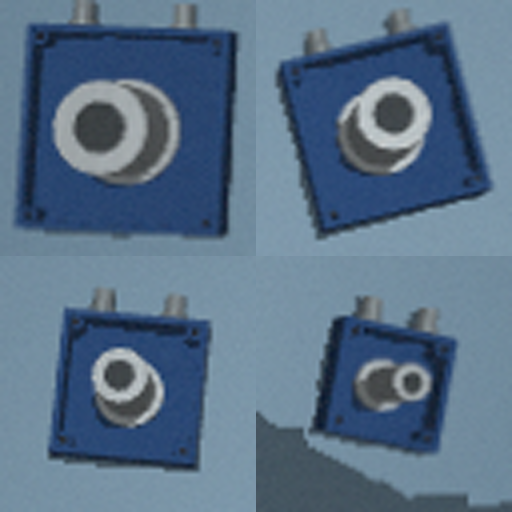

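View pics/s2.png

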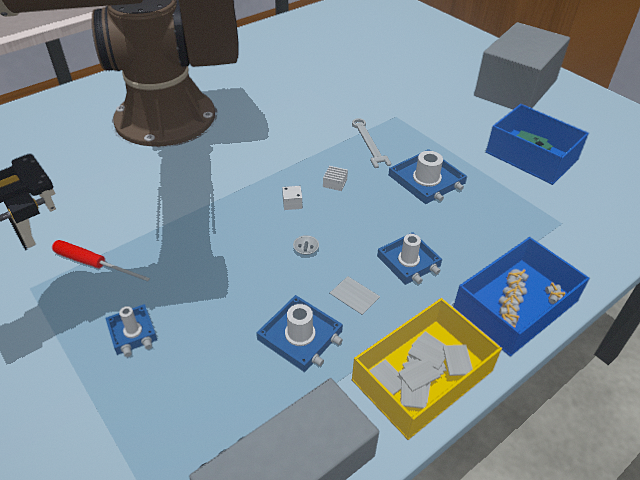

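All four bores are within about 2 px of where a centred post's bore should appear (large 178,254; medium 387,183; small 270,189; slim 486,262). The posts are upright, and the heat sink and block have not moved.

```bash
python3 -c "
from rig import robot, cams, solver
print(robot.job_done())"
```

```text
the job is handed in; nothing more can be done
None
```

The four posts stand upright and centred in their matching housings, the heat sink and square block were left where they lay, and the job was handed in at about 37 s; the hand-in call returned no verdict.

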